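Point out the damaged cup and where to put it

ROBOT

A 6-joint arm with a two-finger parallel gripper is mounted at the origin on the work surface. World frame = base frame: x ahead of the robot, y to its left, z up, the work surface at z = 0. Lengths are in m, angles in rad, forces in N, time in s.
With the tool pointing down it reaches from about 0.275 to 0.85 m from the base axis. Payload 5.2 kg.
Tool frame: the origin (TCP) lies at the very end of the fingers, on their centre line; the grasp point (between the pads) lies 19 mm behind it; z points along the fingers, y is the line along which they close (so a half turn about z gives the same grasp; the last joint's range is limited). The gripper opens to 85 mm and grips with 20 to 120 N. Pads are 22 mm wide; open, the fingers measure 114 mm over their backs; the gripper's body (76 mm by 85 mm) begins 54 mm behind the grasp point. The pads swing forward as they close: fully open they stand 13 mm farther back than shut.
Start: joints at [-1.312, 0.259, 1.535, -0, 1.348, -0.203], TCP at [0.245, -0.492, 0.231] pointing down, gripper open.
Joint ranges: [-3.14, 3.14], [-0.91, 2.08], [0.19, 2.58], [-1.22, 4.36], [0.22, 2.71], [-3.12, 3.12]. Speed limits (rad/s): [2.57, 2.57, 3.14, 3.14, 3.14, 3.14].

INTERFACE

Orientations are given as a unit quaternion [w, x, y, z].
In Python, from rig import arm gives the robot as it stands.
- The arm moves only by the tool drive_tool, never from a script. Its argument "plan" is one flat list of numbers, 7 for each row, row after row: the opening, from 0 (shut) to 1 (fully open), then the shift along the world's x, y, z in m, then the turn, a rotation vector about the world's x, y, z in degrees. A call has 1 to 20 rows; each row shifts and turns the commanded pose from where the row before left it; what a row does not reach is not made up. A row lasts 1/8 s, in which the tool goes at most 62.5 mm and 10.7 degrees, less where a joint would pass 70% of its speed; a pose out of reach is approached as far as the arm can. A call with a gripper value outside its range is refused whole. The fingers move at their own pace and stop on an object; the grip force is fixed at half the most. Time passes only in rows, so rows that do not move let the fingers close. It gives the time, the measured TCP pose, the force, the opening and the grip force at its end, in the units of the state.
- arm.get_state(): the state, without advancing time (a new reading comes with each control period).
- arm.grab_frame(name): name is "scene" or "top" or "wrist"; returns the picture (384x512x3 uint8, red, green, blue); there is no depth.
- arm.get_calibration(name): a dict with "mtx" (3x3 intrinsics, pixels), "rvec" (rotation vector, rad) and "tvec" (3), from world to camera coordinates, as OpenCV has them; the wrist camera has in their place "hand_eye" (4x4, takes a point from camera to tool coordinates, whose origin is the TCP and whose axes are the flange's). Camera axes: x right, y down, z forward; pixel columns grow to the right and rows downward; lengths in m; the calibration is good to about 2 mm. A picture is of the moment at which its call begins: read the wrist's pose just before it. get_calibration takes no time and is no camera call.
- arm.sign_off(): hands the job in; it is judged then, once.
The state is a dict: "time_s": time; "joint_pos": joint angles; "qvel": joint speeds; "effort": joint torques, N m; "eef_pos": TCP position; "eef_rot": TCP orientation; "contact_force": force on the tool from outside, world axes, zero at the start; "torque": the same for the moment, N m; "finger_gap": finger opening in m; "finger_force": force on a finger pad.
Only numpy, scipy, OpenCV 4.12 (cv2) and the standard library are available. Lean on these libraries where they do the work, as an engineer would, in place of code of your own. Each camera call takes 0.05 s, during which the arm holds its last target. There are 200 camera calls.

TASK

Show a helper which cup to take out of the shelf tray and where to set it: of the row of cups, point at the one that has lost its handle, fingertips some 2 to 3 cm above the middle of its mouth, and stay there for two full seconds; then point in the same way at the middle of the round silicone trivet, stay two full seconds and finish still pointing at it. Point at each from above with the tool pointing down, never dip low over another cup, and touch, move or lift nothing.

Things in the scene. Friction and masses are not known exactly. Their poses are not given: they have to be found in the camera images.
- broken_cup: white porcelain cup WITHOUT a handle (only two 2 mm stubs remain on its -x side), otherwise the same as the others and standing upright in the same row on the tray, in any of the four places: height 64, rim diameter 68, wall 4, foot diameter 48. Origin: centre of its underside, z up.
- broken_cup_rim (a point): centre of the mouth of the handle-less cup, in the plane of its rim, 64 above its underside and about 144 above the work surface; z up.
- cup_a: white porcelain cup WITH an ear handle, standing upright in the row on the tray: height 64, rim diameter 68, wall 4, foot diameter 48; handle on its -x side reaching 62 from the axis. Origin: centre of its underside, z up.
- cup_b: white porcelain cup WITH an ear handle, standing upright in the row on the tray: height 64, rim diameter 68, wall 4, foot diameter 48; handle on its -x side reaching 62 from the axis. Origin: centre of its underside, z up.
- cup_c: white porcelain cup WITH an ear handle, standing upright in the row on the tray: height 64, rim diameter 68, wall 4, foot diameter 48; handle on its -x side reaching 62 from the axis. Origin: centre of its underside, z up.
- cup_a_rim (a point): centre of the mouth of cup_a (a cup with a handle), in the plane of its rim; z up.
- cup_b_rim (a point): centre of the mouth of cup_b (a cup with a handle), in the plane of its rim; z up.
- cup_c_rim (a point): centre of the mouth of cup_c (a cup with a handle), in the plane of its rim; z up.
- trivet: round dark silicone trivet, a flat ribbed disc of diameter 140, 8 thick, with a small hanging loop reaching 87 from the centre on its +x side, lying flat on the stone platform. Origin: centre of its underside, z up.
- trivet_top (a point): centre of the trivet's upper face, 8 above the platform; z up.
- shelf_unit: fixed slim open wooden shelf unit, 150 deep (x), 360 wide (y), 216 high; saucers on its top up to 240. Front = its own -x. The drawn-out tray, 316 wide, reaches 229 to the front of the origin; its floor is 50 up. The cups stand in a row along y, 138 in front of the origin, 76 apart, handles roughly to the front. Origin: centre of its underside.
- tray (a joint): slide of the wooden pull-out tray on which the cups stand: 0 = drawn out as at the start, positive = pushed in (m). To be left alone.
- platform: raised stone slab, fixed, 620 by 1280, 30 thick, on which everything stands; its top is 30 above the work surface. Not listed: a pepper mill (178 high) and a lying spatula along its far side (x over 0.77) and a black steel skillet (diameter 200, 40 deep, long handle) in its far right corner. Origin: centre of its underside.
- canister: hard plastic canister with a wider lid, diameter 92 (lid 100), height 108, upright. Origin: centre of its underside.
- bowl: small terracotta bowl, rim diameter 110, height 50. Origin: centre of its underside.
There are look-alikes about, which are no part of the job. What is meant by the trivet is not purple, and is the larger of those in its own colour.

How it is judged:
On the way, in this order (a step that is already met when the one before it is completed fails the run):
1. the fingertips stay for about two seconds just above the mouth of the cup without a handle (horizontal distance between the grasp point and broken_cup_rim below 0.025 m and z of the grasp point in the frame of broken_cup_rim between 0.021 and 0.074 m), for 1.7 s.
2. then they stay for about two seconds just above the middle of the trivet (horizontal distance between the grasp point and trivet_top below 0.035 m and z of the grasp point in the frame of trivet_top between 0.021 and 0.074 m), for 1.7 s.
At the end, for the whole second after the job is handed in: The grasp point (about 19 mm behind the fingertips) is over the trivet: within 35 mm of its middle sideways and 21 to 74 mm above its top. All cups are upright (within 0.1 rad), none of the cups, trivet, canister and bowl has moved 8 mm, nor the tray 4 mm (all of step 2 and distance of each of cup_a, cup_b, cup_c, broken_cup, trivet, canister, bowl from where it was at the start of the episode below 0.008 m and angle between each of cup_a, cup_b, cup_c, broken_cup's own z axis and vertical below 0.1 rad and value of joint tray below 0.004 m); the robot touches nothing.
It fails at once if the robot touches something (over 0.5 N) (contact force between any of the fingers, the arm and anything else above 0.5 N).
It fails at once if another cup is pointed at: grasp point within 20 mm sideways of its mouth's centre and less than 74 mm above its rim ((horizontal distance between the grasp point and cup_a_rim below 0.02 m and z of the grasp point in the frame of cup_a_rim below 0.074 m) or (horizontal distance between the grasp point and cup_b_rim below 0.02 m and z of the grasp point in the frame of cup_b_rim below 0.074 m) or (horizontal distance between the grasp point and cup_c_rim below 0.02 m and z of the grasp point in the frame of cup_c_rim below 0.074 m)).
It fails at once if a thing is shifted or lifted (over 10 mm) or the tray is moved (over 5 mm) (distance of any of cup_a, cup_b, cup_c, broken_cup, trivet, canister, bowl from where it was at the start of the episode above 0.01 m or value of joint tray above 0.005 m).
It also fails if it takes over 45 s, if anything falls off the work surface, if the arm or the gripper's body presses on something with over 40 N, if the wrist force passes 120 N, or if a joint passes its speed limit or range.

## Working session

There is one attempt and no reset: what is moved stays moved. The work goes in short steps, Python scripts to look and compute and a tool call to move; the robot and the scene stay as the last step left them, time stands still between calls to the robot, and variables do not carry over. Pictures are saved under pics/ and viewed, at most 10 in all, crops included, and the job is handed in when it is done.

Besides the shell and the picture viewer there is one more tool, called after ">>>" as name(argument=value, ...) on one line, values as JSON. drive_tool: Moves the arm, as the interface text tells. Its arguments: {"type":"object","properties":{"plan":{"type":"array","items":{"type":"number"}}},"required":["plan"]}

```bash
mkdir -p pics; cat > h.py <<'E'
import numpy as np, cv2
from rig import arm
def ray(name,uv,z):
    c=arm.get_calibration(name); R=cv2.Rodrigues(np.array(c["rvec"],float))[0]; t=np.array(c["tvec"],float).ravel()
    K=np.array(c["mtx"],float); C=-R.T@t
    d=R.T@np.linalg.inv(K)@np.array([uv[0],uv[1],1.])
    return C+d*(z-C[2])/d[2]
def proj(name,p):
    c=arm.get_calibration(name)
    return cv2.projectPoints(np.array([p],float),np.array(c["rvec"],float),np.array(c["tvec"],float),np.array(c["mtx"],float),None)[0].ravel()
E
python3 - <<'E'
from h import *
for n in ("scene","top"):
    im=arm.grab_frame(n); cv2.imwrite(f"pics/{n}.png",cv2.cvtColor(im,cv2.COLOR_RGB2BGR))
    c=arm.get_calibration(n);R=cv2.Rodrigues(np.array(c["rvec"],float))[0];print(n,-R.T@np.array(c["tvec"]).ravel())
print(arm.get_state()["eef_pos"],arm.get_state()["time_s"])
E
```

```text
scene [ 1.23622502 -0.53013352  1.15514429]
top [ 0.30612171 -0.0248073   1.61806035]
[ 0.24495476 -0.4919334   0.23057388] 0.1
```

View pics/scene.png

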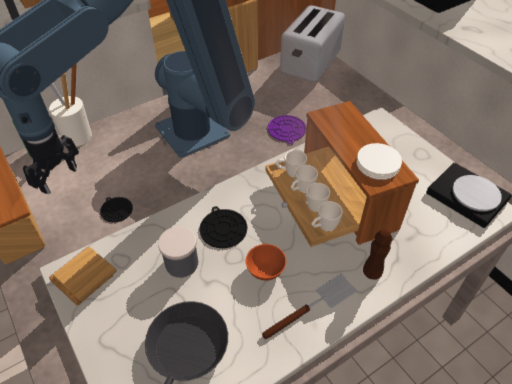

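View pics/top.png

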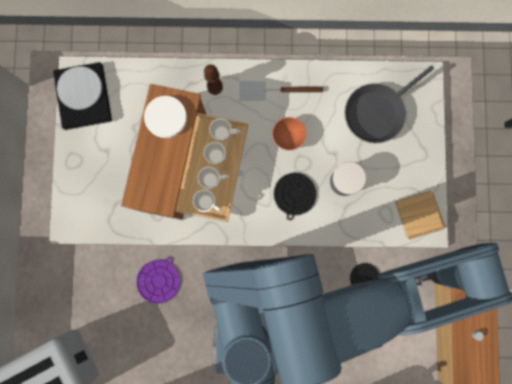

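The scene view shows four cups on the tray around (295–330, 160–215). The black trivet is at (223,228), with a smaller black one at (116,209) and a purple one at (286,128). In the top view the trivet is at (295,193) and the cups are at (220,130), (215,153), (208,178) and (204,201). Next I'll enlarge the cups.

```bash
python3 - <<'E'
from h import *
a=cv2.imread("pics/scene.png")[140:240,260:360]; b=cv2.imread("pics/top.png")[110:220,180:250]
a=cv2.resize(a,(400,400),interpolation=cv2.INTER_CUBIC); b=cv2.resize(b,(350,550),interpolation=cv2.INTER_CUBIC)
o=np.zeros((550,750,3),np.uint8);o[:400,:400]=a;o[:,400:]=b
cv2.imwrite("pics/crop.png",o)
im=cv2.imread("pics/top.png"); m=(im.max(2)<70).astype(np.uint8)
n,l,s,c=cv2.connectedComponentsWithStats(m)
for i in range(1,n):
    if s[i,4]>200: print(s[i],c[i])
d=cv2.distanceTransform((l==l[193,295]).astype(np.uint8) if l[193,295] else m,cv2.DIST_L2,5)
for uv in [(295,193)]: print(ray("top",uv,.038))
for uv in [(220,130),(215,153),(208,178),(204,201)]: print(ray("top",uv,.144))
for uv in [(145,210),(197,215),(203,115),(228,220),(246,123)]: print(ray("top",uv,.09))
E
```

```text
[   0   17  248    9 1263] [117.16072842  21.19873317]
[  58   63   53   66 1225] [ 88.24326531 107.00571429]
[208  67  14  27 228] [214.62719298  82.79824561]
[346  86  51  56 754] [361.5530504  116.85411141]
[ 275  173   41   42 1325] [294.86490566 193.51396226]
[ 309  243  182   58 1269] [379.99921198 274.63514578]
[216 255  91  16 383] [255.93211488 263.43342037]
[425 267  35  21 357] [443.89635854 276.7535014 ]
[426 298  63  22 460] [452.53913043 307.56304348]
[  1 358  52  26 403] [ 29.39454094 372.23573201]
[ 0.47025622 -0.14680577  0.038     ]
[0.64912262 0.09083316 0.144     ]
[0.57792975 0.10450041 0.144     ]
[0.50129229 0.12390986 0.144     ]
[0.43161688 0.13427653 0.144     ]
[0.40593309 0.32188399 0.09      ]
[0.39242482 0.16071394 0.09      ]
[0.70926683 0.14980817 0.09      ]
[0.37811597 0.0644731  0.09      ]
[0.68543527 0.01338949 0.09      ]
```

View pics/crop.png

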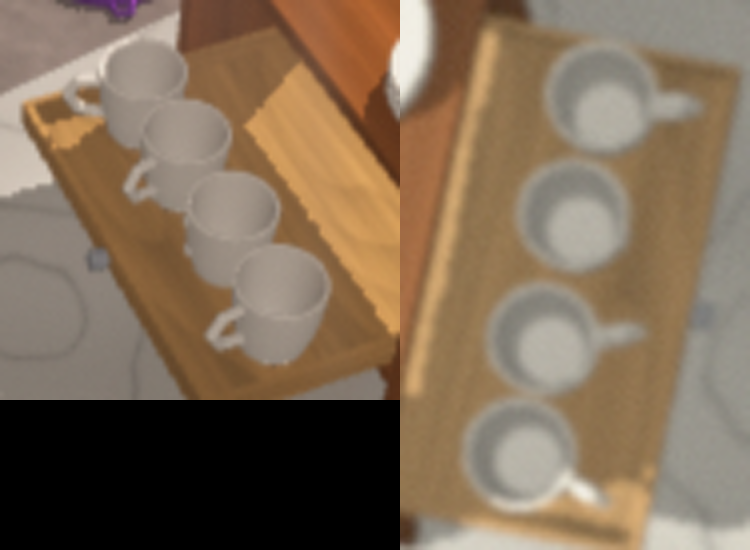

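The second cup from the far end, at (214.6,152.6) in the top view, has no handle. In the scene view it is third from the top, with its rim at about (318,191). I'll cross-check both targets from the scene camera.

```bash
python3 - <<'E'
from h import *
print(ray("top",(214.5,152.5),.144),ray("scene",(318.2,191),.144))
print(ray("top",(294.8,193),.038),ray("scene",(223,228.5),.038))
from scipy.spatial.transform import Rotation as T
q=arm.get_state()["eef_rot"];print(T.from_quat(np.roll(q,-1)).as_matrix().round(3))
E
```

```text
[0.57944412 0.10604653 0.144     ] [0.57959141 0.10892573 0.144     ]
[ 0.47024789 -0.14616001  0.038     ] [ 0.47230831 -0.14739468  0.038     ]
[[ 0.895  0.446 -0.   ]
 [ 0.446 -0.895  0.002]
 [ 0.    -0.002 -1.   ]]
```

>>> drive_tool(plan=[0,0,0,0.04,0,0,0,0,0,0,0.04,0,0,0,0,0,0,0.04,0,0,0,0,0.0238,0.0424,0,0,0,-2.7,0,0.0238,0.0424,0,0,0,-2.7,0,0.0238,0.0424,0,0,0,-2.7,0,0.0238,0.0424,0,0,0,-2.7,0,0.0238,0.0424,0,0,0,-2.7,0,0.0238,0.0424,0,0,0,-2.7,0,0.0238,0.0424,0,0,0,-2.7,0,0.0238,0.0424,0,0,0,-2.7,0,0.0238,0.0424,0,0,0,-2.7,0,0.0238,0.0424,0,0,0,-2.7,0,0.0238,0.0424,0,0,0,-2.7,0,0.0238,0.0424,0,0,0,-2.7,0,0.0238,0.0424,0,0,0,-2.7,0,0.0238,0.0424,0,0,0,-2.7,0,0,0,0,0,0,0,0,0,0,0,0,0,0])

```text
time_s: 2.48
eef_pos: [0.5778, 0.101, 0.3507]
eef_rot: [0.0, 0.995, -0.098, -0.001]
contact_force: [-0.4, 0.7, -0.5]
finger_gap: -0.0
finger_force: 0.0
```

```bash
python3 - <<'E'
from h import *
from scipy.spatial.transform import Rotation as T
s=arm.get_state(); im=cv2.cvtColor(arm.grab_frame("wrist"),cv2.COLOR_RGB2BGR)
sc=cv2.cvtColor(arm.grab_frame("scene"),cv2.COLOR_RGB2BGR)
c=arm.get_calibration("wrist"); H=np.array(c["hand_eye"]);K=np.array(c["mtx"])
W=np.eye(4);W[:3,:3]=T.from_quat(np.roll(s["eef_rot"],-1)).as_matrix();W[:3,3]=s["eef_pos"]
M=np.linalg.inv(W@H)
for p in [(0.5795,0.107,.144)]:
    q=M@np.array([*p,1]);u=K@q[:3];u=u[:2]/u[2];print(u);cv2.circle(im,tuple(int(x) for x in u),3,(0,0,255),-1)
    for a in np.linspace(0,6.28,40):
        q=M@np.array([p[0]+.034*np.cos(a),p[1]+.034*np.sin(a),p[2],1]);u=K@q[:3];u=u[:2]/u[2];cv2.circle(im,tuple(int(x) for x in u),1,(0,255,0),-1)
o=np.hstack([cv2.resize(im,(400,300)),cv2.resize(sc[60:300,180:500],(400,300))])
cv2.imwrite("pics/w1.png",o)
E
```

```text
[253.10824745 171.55853498]
```

View pics/w1.png

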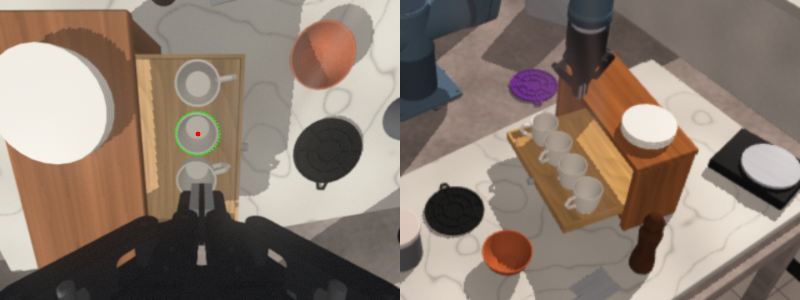

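The predicted rim circle lies right on the handle-less cup, centred at (197,133) in the left panel, and the shelf is clear of the gripper. Now I'll descend and hold.

>>> drive_tool(plan=[0,0,0,-0.025,0,0,0,0,0,0,-0.025,0,0,0,0,0,0,-0.025,0,0,0,0,0,0,-0.025,0,0,0,0,0,0,-0.025,0,0,0,0,0,0,-0.025,0,0,0,0,0,0,-0.025,0,0,0,0,0,0,0,0,0,0,0,0,0,0,0,0,0,0,0,0,0,0,0,0])

```text
time_s: 3.82
eef_pos: [0.5791, 0.1009, 0.1779]
eef_rot: [-0.0, 0.995, -0.099, 0.001]
contact_force: [0.6, 0.3, 0.4]
finger_gap: 0.0001
finger_force: 0.0
```

>>> drive_tool(plan=[0,0,0,0,0,0,0,0,0,0,0,0,0,0,0,0,0,0,0,0,0,0,0,0,0,0,0,0,0,0,0,0,0,0,0,0,0,0,0,0,0,0,0,0,0,0,0,0,0,0,0,0,0,0,0,0,0,0,0,0,0,0,0,0,0,0,0,0,0,0,0,0,0,0,0,0,0,0,0,0,0,0,0,0,0,0,0,0,0,0,0,0,0,0,0,0,0,0,0,0,0,0,0,0,0,0,0,0,0,0,0,0,0,0,0,0,0,0,0,0,0,0,0,0,0,0])

```text
time_s: 6.08
eef_pos: [0.5783, 0.1012, 0.1763]
eef_rot: [-0.0, 0.995, -0.099, -0.0]
contact_force: [-0.3, 0.1, 0.7]
finger_gap: -0.0002
finger_force: 0.0
```

>>> drive_tool(plan=[0,0,0,0.02,0,0,0,0,0,0,0.03,0,0,0,0,0,0,0.035,0,0,0,0,0,0,0.035,0,0,0,0,0,0,0.03,0,0,0,0,-0.0134,-0.031,0,0,0,0,0,-0.0134,-0.031,0,0,0,0,0,-0.0134,-0.031,0,0,0,0,0,-0.0134,-0.031,0,0,0,0,0,-0.0134,-0.031,0,0,0,0,0,-0.0134,-0.031,0,0,0,0,0,-0.0134,-0.031,0,0,0,0,0,-0.0134,-0.031,0,0,0,0,0,0,0,0,0,0,0])

```text
time_s: 7.82
eef_pos: [0.4704, -0.1485, 0.3264]
eef_rot: [0.0, 0.995, -0.1, -0.0]
contact_force: [0.5, -0.0, 0.3]
finger_gap: 0.0001
finger_force: 0.0
```

>>> drive_tool(plan=[0,0,0,-0.03,0,0,0,0,0,0,-0.03,0,0,0,0,0,0,-0.03,0,0,0,0,0,0,-0.03,0,0,0,0,0,0,-0.03,0,0,0,0,0,0,-0.03,0,0,0,0,0,0,-0.03,0,0,0,0,0,0,-0.02,0,0,0,0,0,0,-0.02,0,0,0,0,0,0,-0.01,0,0,0,0,0,0,0,0,0,0,0,0,0,0,0,0,0])

```text
time_s: 9.32
eef_pos: [0.4717, -0.1469, 0.067]
eef_rot: [0.0, 0.995, -0.099, 0.001]
contact_force: [0.2, -0.4, -0.1]
finger_gap: 0.0001
finger_force: 0.0
```

>>> drive_tool(plan=[0,0,0,0,0,0,0,0,0,0,0,0,0,0,0,0,0,0,0,0,0,0,0,0,0,0,0,0,0,0,0,0,0,0,0,0,0,0,0,0,0,0,0,0,0,0,0,0,0,0,0,0,0,0,0,0,0,0,0,0,0,0,0,0,0,0,0,0,0,0,0,0,0,0,0,0,0,0,0,0,0,0,0,0,0,0,0,0,0,0,0,0,0,0,0,0,0,0,0,0,0,0,0,0,0,0,0,0,0,0,0,0,0,0,0,0,0,0,0,0,0,0,0,0,0,0])

```text
time_s: 11.58
eef_pos: [0.4711, -0.1468, 0.0663]
eef_rot: [-0.0, 0.995, -0.099, 0.0]
contact_force: [-0.7, -0.3, 0.1]
finger_gap: 0.0003
finger_force: 0.0
```

```bash
python3 - <<'E'
from h import *
cv2.imwrite("pics/end.png",cv2.cvtColor(arm.grab_frame("scene"),cv2.COLOR_RGB2BGR))
E
```

```text
(no output)
```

View pics/end.png

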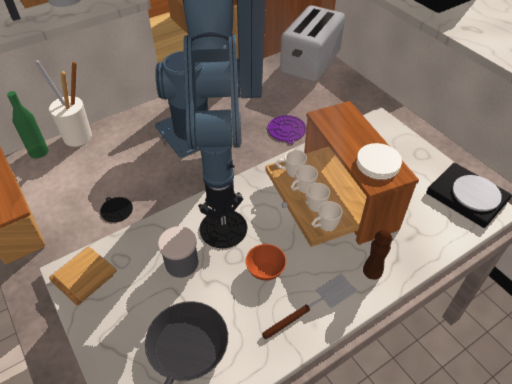

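The fingers are over the middle of the trivet at (223,225), and nothing has moved.

```bash
python3 -c "
from rig import arm
print(arm.sign_off())"
```

```text
the job is handed in; nothing more can be done
None
```

I pointed at the handle-less cup (second from the far end of the row) and then at the larger black trivet, holding over two seconds at each, and handed in still pointing at the trivet; I saw no contact and nothing moved, but the sign-off gave no verdict.

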